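# Sort salvaged parts into the stock trays

### The job

Put the five parts salvaged from the control box back into stock: each goes into the tray that already holds one of its kind, one part to an empty bay, sitting flat on the bay's floor; relays (upright, as they stand now) and capacitors (on their sides) lie lengthwise along their tray. The roll of tape and the tin of paste are not stock: leave them where they are.

Things in the scene. Friction and masses are not known exactly. Their poses are not given: they have to be found in the camera images.
- blue_relay: Blue relay, a plain upright block 16 x 30 x 20 mm (x, y, z), 18 g nominal. Origin: centre of its underside, z up, y along its 30 mm length. Grip it across the 16 mm side (along its x).
- cream_relay: Cream-coloured relay, a plain upright block 16 x 30 x 20 mm (x, y, z), 18 g nominal. Origin: centre of its underside, z up, y along its 30 mm length. Grip it across the 16 mm side (along its x).
- large_capacitor: Larger capacitor on its side: black can 22 mm in diameter, 35 mm long, two thin wire legs 15 mm long on one end. Origin: on the axis, midway along the can (11 mm above what it lies on); y along the axis, towards the legs. It rolls, so x and z may point anywhere round the axis. Grip the can across its diameter. 30 g nominal.
- small_capacitor: Smaller capacitor on its side: black can 18 mm in diameter, 30 mm long, two thin wire legs 15 mm long on one end. Origin: on the axis, midway along the can (9 mm above what it lies on); y along the axis, towards the legs. It rolls, so x and z may point anywhere round the axis. Grip the can across its diameter. 30 g nominal.
- loose_transformer: Small transformer, upright: dark blue-grey iron core 30 x 44 x 36 mm (x, y, z) with a cream winding standing 7 mm out on each of its x sides (44 mm over all in x). 190 g nominal. Origin: centre of its underside, z up. Grip the core along its y (44 mm wide, flat faces).
- tape_roll: Roll of black tape lying flat among the parts, 48 mm in diameter, 19 mm high, open in the middle, loose. Origin: centre of its underside. Not stock: to be left where it is.
- paste_tin: Round yellow tin of soldering paste with a red label on its lid, 53 mm in diameter, 20 mm high, loose. Origin: centre of its underside. Not stock: to be left where it is.
- relay_tray: Fixed grey tray 125x40 mm, bays in a row along x; tab 14 mm long, 14 high at -x end. Origin: middle of underside, z up. Floor 3 mm above bench, side lips (across y) 7 mm, cross walls between bays 17 mm above bench; walls 3 thick. Two empty bays, inside 46 (x) x 34 (y) mm, middles at x = -36.5 and +12.5 mm; narrow bay at the +x end (x = +49) holds a fixed blue relay, crosswise, 23 high.
- capacitor_tray: Fixed grey tray 170x56 mm, bays in a row along x; tab 14 mm long, 14 high at -x end. Origin: middle of underside, z up. Floor 3 mm above bench, side lips (across y) 7 mm, cross walls between bays 17 mm above bench; walls 3 thick. Two empty bays, inside 66 (x) x 50 (y) mm, middles at x = -49 and +20 mm; narrow bay at the +x end (x = +69) holds a fixed black capacitor, crosswise, 21 high.
- transformer_tray: Fixed grey tray 121x68 mm, bays in a row along x; tab 14 mm long, 14 high at -x end. Origin: middle of underside, z up. Floor 3 mm above bench, side lips (across y) 7 mm, cross walls between bays 17 mm above bench; walls 3 thick. One empty bay, inside 62 x 62 mm, middle at x = -26.5 mm; the other bay, at the +x end (x = +32.5), holds a fixed transformer, 39 high.

How it is judged (in metres and radians):
At the end, for the whole second after the job is handed in: One relay (upright) or can (on its side) in each empty bay of its kind's tray, along it within 0.4 rad; the transformer upright in its bay; middles within 13/12 mm (relays, along/across), 19/18 (cans), 13 (transformer) of the bay's; on the floor within 2.5 mm, tilt < 0.12 rad, at rest ((((x of blue_relay in the frame of relay_tray between -0.0495 and -0.0235 m and y of blue_relay in the frame of relay_tray between -0.012 and 0.012 m and z of blue_relay in the frame of relay_tray between 0.0005 and 0.0055 m and angle between blue_relay's own z axis and vertical below 0.12 rad and angle between the y axis of blue_relay and the x axis of relay_tray, either way round below 0.4 rad) and (x of cream_relay in the frame of relay_tray between -0.0005 and 0.0255 m and y of cream_relay in the frame of relay_tray between -0.012 and 0.012 m and z of cream_relay in the frame of relay_tray between 0.0005 and 0.0055 m and angle between cream_relay's own z axis and vertical below 0.12 rad and angle between the y axis of cream_relay and the x axis of relay_tray, either way round below 0.4 rad)) or ((x of blue_relay in the frame of relay_tray between -0.0005 and 0.0255 m and y of blue_relay in the frame of relay_tray between -0.012 and 0.012 m and z of blue_relay in the frame of relay_tray between 0.0005 and 0.0055 m and angle between blue_relay's own z axis and vertical below 0.12 rad and angle between the y axis of blue_relay and the x axis of relay_tray, either way round below 0.4 rad) and (x of cream_relay in the frame of relay_tray between -0.0495 and -0.0235 m and y of cream_relay in the frame of relay_tray between -0.012 and 0.012 m and z of cream_relay in the frame of relay_tray between 0.0005 and 0.0055 m and angle between cream_relay's own z axis and vertical below 0.12 rad and angle between the y axis of cream_relay and the x axis of relay_tray, either way round below 0.4 rad))) and (((x of large_capacitor in the frame of capacitor_tray between -0.0685 and -0.0295 m and y of large_capacitor in the frame of capacitor_tray between -0.0185 and 0.0185 m and z of large_capacitor in the frame of capacitor_tray between 0.0115 and 0.0165 m and angle between large_capacitor's own y axis and vertical between 1.45 and 1.69 rad and angle between the y axis of large_capacitor and the x axis of capacitor_tray, either way round below 0.4 rad) and (x of small_capacitor in the frame of capacitor_tray between 0.0005 and 0.0395 m and y of small_capacitor in the frame of capacitor_tray between -0.0185 and 0.0185 m and z of small_capacitor in the frame of capacitor_tray between 0.0095 and 0.0145 m and angle between small_capacitor's own y axis and vertical between 1.45 and 1.69 rad and angle between the y axis of small_capacitor and the x axis of capacitor_tray, either way round below 0.4 rad)) or ((x of large_capacitor in the frame of capacitor_tray between 0.0005 and 0.0395 m and y of large_capacitor in the frame of capacitor_tray between -0.0185 and 0.0185 m and z of large_capacitor in the frame of capacitor_tray between 0.0115 and 0.0165 m and angle between large_capacitor's own y axis and vertical between 1.45 and 1.69 rad and angle between the y axis of large_capacitor and the x axis of capacitor_tray, either way round below 0.4 rad) and (x of small_capacitor in the frame of capacitor_tray between -0.0685 and -0.0295 m and y of small_capacitor in the frame of capacitor_tray between -0.0185 and 0.0185 m and z of small_capacitor in the frame of capacitor_tray between 0.0095 and 0.0145 m and angle between small_capacitor's own y axis and vertical between 1.45 and 1.69 rad and angle between the y axis of small_capacitor and the x axis of capacitor_tray, either way round below 0.4 rad))) and x of loose_transformer in the frame of transformer_tray between -0.0395 and -0.0135 m and y of loose_transformer in the frame of transformer_tray between -0.013 and 0.013 m and z of loose_transformer in the frame of transformer_tray between 0 and 0.006 m and angle between loose_transformer's own z axis and vertical below 0.12 rad and linear speed of each of blue_relay, cream_relay, large_capacitor, small_capacitor, loose_transformer below 0.02 m/s); the robot touches nothing.
It fails at once if the roll of tape is shifted by more than 20 mm (distance of tape_roll from where it was at the start of the episode above 0.02 m).
It fails at once if the tin of paste is shifted by more than 20 mm (distance of paste_tin from where it was at the start of the episode above 0.02 m).
It also fails if it takes over 128 s, if anything falls off the work surface, if the arm or the gripper's body presses on something with over 40 N, if the wrist force passes 120 N, or if a joint passes its speed limit or range.

### The arm

A 6-joint arm with a two-finger parallel gripper is mounted at the origin on a cart in front of the work surface, level with it; the furniture and walls round the work are solid. World frame = base frame: x ahead of the robot, y to its left, z up, the work surface at z = 0. Lengths are in mm, angles in rad, forces in N, time in s.
With the tool pointing down it reaches from about 325 to 775 mm from the base axis. Payload 5.5 kg.
Tool frame: the origin (TCP) lies on the centre line of the jaws, within the pads' length; the fingertips stand 22 mm ahead of it and the grasp point (between the pads) lies 3 mm ahead of it; y points along the fingers, x is the direction in which the jaws open and shut, and the axes are right-handed (so a half turn about y gives the same grasp; the last joint's range is limited). The gripper opens to 85 mm and grips with 20 to 120 N. Pads are 22 mm wide; open, the fingers measure 114 mm over their backs; the gripper's body (76 mm by 85 mm) begins 54 mm behind the grasp point. The pads swing forward as they close: fully open they stand 13 mm farther back than shut.
Start: joints at [-1.185, 0.091, 1.231, -0, 1.82, -0.057], TCP at [257.084, -542.148, 253.275] pointing down, gripper open.
Joint ranges: [-2.87, 2.87], [-0.86, 2.18], [0.17, 2.46], [-1.51, 4.65], [0.06, 2.69], [-2.65, 2.65]. Speed limits (rad/s): [2.57, 2.57, 3.01, 3.14, 3.14, 3.14].

### API

Orientations are given as a unit quaternion [w, x, y, z].
In Python, from station import ctrl, camera, close_job, search_frame, status gives the robot as it stands. Calls block until the motion is done:
- ctrl.goto(position, orientation): joint-space move of the TCP to a pose.
- ctrl.move_straight(position, attitude=None, v=150): straight line of the TCP; attitude=None keeps the orientation; v is the mean speed in mm/s.
- ctrl.move_joints(angles): joint-space move.
- ctrl.grip(opening, force=None): opening from 0.0 (shut) to 1.0 (fully open); force is the grip in N (None keeps the last); returns when the fingers have stopped.
- ctrl.dwell(seconds).
- ctrl.inverse_kinematics(position, orientation): joint angles nearest the present ones, or None.
- camera(name): name is "scene" or "top" or "wrist"; returns a dict with "pixels" (480x640x3 uint8, red, green, blue), "depth" (480x640 float32, mm along the optical axis (not along the pixel's ray), 0 where there is no reading), "fov_y" (degrees; the focal length in pixels is half the picture's height over the tangent of half this angle, whatever the lens; pixels are square), "cx", "cy" (the principal point, pixels), "k1" (the pictures are not rectified: a ray, as slopes to the right and down, at radius r is drawn at 1 + k1 r^2 times it, then the intrinsics apply), "cam_to_world" (4x4, takes a point from camera to world coordinates). Camera axes: x right, y up, looking along -z (the intrinsics and any distortion apply to the point x, -y, -z); pixel columns grow to the right and rows downward; lengths in mm; the calibration is good to about 2 mm. A picture is of the moment at which its call begins.
A pose or a line that the arm cannot do raises ctrl.Unreachable and nothing moves.
- close_job(): hands the job in, once; it reports no verdict.
Trained networks look in the newest picture that a camera, given by its name, has taken for a name from the list of things; names that differ only in an ending like _2 or _b are one class to them, and where a whole thing is asked for, a point or a joint stands for the part that bears it (a point fixed in the world has none). Each returns a list of dicts, best first, with "score" (0 to 1); they miss things now and then, are a little off and sometimes report something else, mostly with a low value. They report only what shows in the picture. A call takes as long as a camera call.
- search_frame(camera, label): "centre" ([column, row] in pixels, amid what is visible of it).
Readings, each from a call of its own:
- status.get_time(): time.
- status.get_joint_positions(): joint angles.
- status.get_dq(): joint speeds.
- status.get_tau(): joint torques, N m.
- status.get_ee_pos(): TCP position.
- status.get_tool_rot(): TCP orientation.
- status.get_wrist_force(): force on the tool from outside, world axes, zero at the start.
- status.get_torque(): the same for the moment, N m.
- status.get_grip_width(): opening from 0.0 (shut) to 1.0 (fully open).
Only numpy, scipy, OpenCV 4.12 (cv2) and the standard library are available. Lean on these libraries where they do the work, as an engineer would, in place of code of your own. Each camera call takes 0.05 s, during which the arm holds its last target.

## Working session

There is one attempt and no reset: what is moved stays moved. The work goes in short steps, each a Python script; the robot and the scene stay as the last script left them, time stands still between calls to the robot, and variables do not carry over. Pictures are saved under pics/ and viewed, and the job is handed in when it is done.

```bash
ls; mkdir -p pics; python3 - <<'E'
from station import ctrl, camera, status
import cv2
for n in ["scene","top","wrist"]:
    c=camera(n); cv2.imwrite(f"pics/{n}0.png",c["pixels"][:,:,::-1]); print(n,c["fov_y"],c["cx"],c["cy"],c["k1"],c["cam_to_world"].round(3).tolist() if hasattr(c["cam_to_world"],'round') else c["cam_to_world"], (c["depth"]>0).mean())
print(status.get_time(),status.get_ee_pos(),status.get_tool_rot())
E
```

```text
pics
scene 53.05793354862824 320.47413304125376 249.5864750878467 -0.12819369952465404 [[-0.57, 0.592, -0.569, -81.08], [-0.821, -0.395, 0.412, 430.123], [0.019, 0.702, 0.711, 834.32], [0.0, 0.0, 0.0, 1.0]] 0.9960546875
top 53.71476144492149 314.4394814921699 239.8850387911498 0.03117263425373258 [[0.0, 0.994, -0.112, 441.012], [-1.0, 0.001, 0.005, 14.813], [0.005, 0.112, 0.994, 1002.742], [0.0, 0.0, 0.0, 1.0]] 0.9958723958333333
wrist 61.149348247907476 323.59559231681834 238.96191139452088 0.007724977528193951 [[0.428, 0.87, 0.247, 318.485], [-0.904, 0.412, 0.116, -513.627], [-0.001, -0.273, 0.962, 373.04], [0.0, 0.0, 0.0, 1.0]] 0.99630859375
0.15 [ 256.97858373 -541.9783523   252.38729427] [ 0.59788588 -0.59728041  0.37847027 -0.37755641]
```

View pics/top0.png

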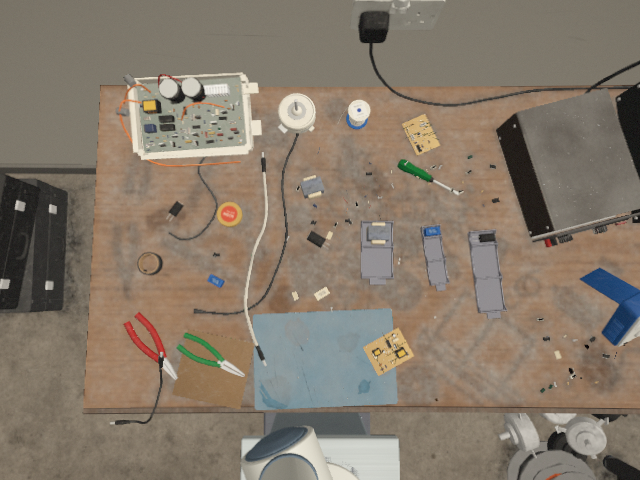

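View pics/scene0.png

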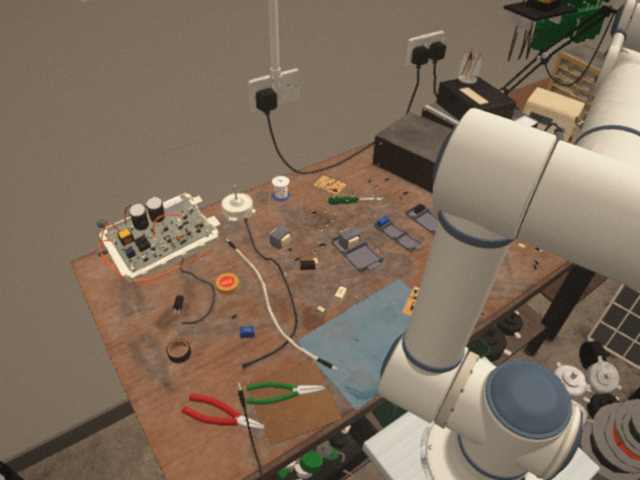

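The top view shows the transformer near (312,187), a capacitor at (319,239), another at (175,210), the blue relay at (216,281), the cream relay at (321,293), the tape at (149,263) and the tin at (229,214). The trays are at (377,250) transformer, (435,257) relay and (486,272) capacitor. Next I'll write helpers, run the networks and make a zoomed, rectified view.

```bash
cat > h.py <<'E'
from station import ctrl, camera, status, search_frame, close_job
import numpy as np, cv2
def f_of(c): return 240/np.tan(np.radians(c["fov_y"])/2)
def K(c): f=f_of(c); return np.array([[f,0,c["cx"]],[0,f,c["cy"]],[0,0,1.]])
def rays(c,px):
    px=np.asarray(px,float).reshape(-1,1,2)
    s=cv2.undistortPoints(px,K(c),np.array([c["k1"],0,0,0,0.])).reshape(-1,2)
    return s
def world_z(c,px,z):
    s=rays(c,px); T=np.array(c["cam_to_world"]); d=np.c_[s[:,0],-s[:,1],-np.ones(len(s))]@T[:3,:3].T
    o=T[:3,3]; t=(z-o[2])/d[:,2]; return o+t[:,None]*d
def cloud(c):
    v,u=np.mgrid[0:480,0:640]; s=rays(c,np.c_[u.ravel(),v.ravel()]); d=c["depth"].ravel()[:,None]
    T=np.array(c["cam_to_world"]); p=np.c_[s[:,:1]*d,-s[:,1:]*d,-d]@T[:3,:3].T+T[:3,3]
    return p.reshape(480,640,3)
def project(c,P):
    P=np.atleast_2d(P); T=np.array(c["cam_to_world"]); q=(P-T[:3,3])@T[:3,:3]
    q=q*[1,-1,-1]; r,_=cv2.projectPoints(q,np.zeros(3),np.zeros(3),K(c),np.array([c["k1"],0,0,0,0.])); return r.reshape(-1,2)
def ortho(c,x0,x1,y0,y1,s=2.,z=0):
    # top-down rectified at height z; image up=+x, left=+y ; s px per mm
    H=int((x1-x0)*s);W=int((y1-y0)*s)
    r,cc=np.mgrid[0:H,0:W]; P=np.c_[(x1-r.ravel()/s),(y1-cc.ravel()/s),np.full(H*W,z)]
    uv=project(c,P).astype(np.float32).reshape(H,W,2)
    return cv2.remap(c["pixels"][:,:,::-1].copy(),uv[...,0],uv[...,1],cv2.INTER_CUBIC)
def save(n,im): cv2.imwrite(f"pics/{n}.png",im)
def quat(yaw):
    # tool pointing down; jaw (x) axis at yaw in world
    from scipy.spatial.transform import Rotation as R
    x=[np.cos(yaw),np.sin(yaw),0]; y=[0,0,-1]; z=np.cross(x,y)
    q=R.from_matrix(np.c_[x,y,z]).as_quat(); return [q[3],q[0],q[1],q[2]]
NAMES="blue_relay cream_relay large_capacitor small_capacitor loose_transformer tape_roll paste_tin relay_tray capacitor_tray transformer_tray".split()
E
python3 - <<'E'
from h import *
c=camera("top"); p=cloud(c)
for n in NAMES:
    for d in search_frame("top",n)[:3]:
        u,v=[int(round(a)) for a in d["centre"]]; print(n,round(d["score"],2),u,v,p[v,u].round(0))
print(status.get_time())
save("ortho1",ortho(c,290,650,-20,400,1.9)); save("ortho2",ortho(c,380,600,-340,20,2.2))
print(p[300,270],p[350,300],p[150,350])
E
```

```text
blue_relay 0.57 217 282 [464. 210.  22.]
large_capacitor 0.71 314 238 [556.  11.  21.]
small_capacitor 0.65 218 280 [468. 208.  22.]
small_capacitor 0.58 178 208 [619. 296.  19.]
loose_transformer 0.69 310 187 [660.  19.  37.]
tape_roll 0.5 156 269 [491. 336.  20.]
paste_tin 0.68 228 214 [606. 191.  21.]
paste_tin 0.38 157 266 [497. 335.  20.]
relay_tray 0.79 437 256 [ 519. -249.    6.]
transformer_tray 0.65 372 250 [ 532. -112.    4.]
0.7
[427.14928954 102.51662623   3.45895056] [325.24398596  39.35401744   6.44810916] [750.48647701 -67.45683694   0.75706071]
```

View pics/ortho1.png

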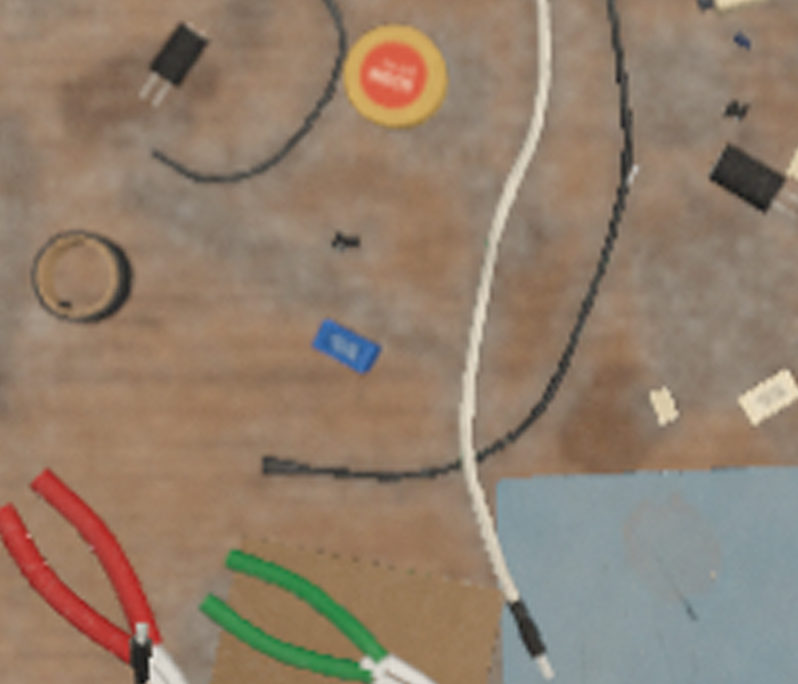

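View pics/ortho2.png

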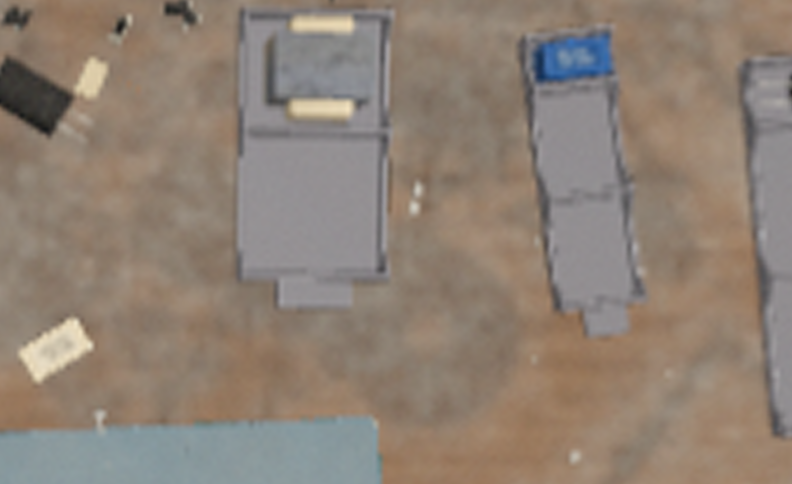

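The rectified views show the cream relay clearly at about (58,350) in ortho2, with a smaller cream chip as a decoy. The relay tray is turned about 8° and the capacitor tray a few degrees. I'll look closer with the wrist camera from three places.

```bash
cat >> h.py <<'E'
import pickle
def snap(n,dets=()):
    c=camera("wrist"); save(n,c["pixels"][:,:,::-1]); 
    c["det"]={k:search_frame("wrist",k) for k in dets}
    pickle.dump(c,open(f"pics/{n}.pkl","wb")); return c
def go(p,yaw,straight=False,v=150):
    if straight: ctrl.move_straight(p,quat(yaw),v)
    else: ctrl.goto(p,quat(yaw))
E
python3 - <<'E'
from h import *
from scipy.spatial.transform import Rotation as R
q=np.array(status.get_tool_rot()); M=R.from_quat(q[[1,2,3,0]]).as_matrix(); print(M.round(2))
# ik for yaw options
for p in [(470,-230,220),(560,0,220),(530,250,220)]:
    for y in np.arange(-180,180,45):
        j=ctrl.inverse_kinematics(p,quat(np.radians(y))); print(p,y,None if j is None else np.round(j,2))
E
```

```text
[[ 0.43 -0.    0.9 ]
 [-0.9  -0.    0.43]
 [ 0.   -1.   -0.  ]]
(470, -230, 220) -180 [-0.52 -0.12  1.5  -0.    1.76  2.62]
(470, -230, 220) -135 [-0.52 -0.12  1.5  -0.    1.76  1.84]
(470, -230, 220) -90 [-0.52 -0.12  1.5  -0.    1.76  1.05]
(470, -230, 220) -45 [-0.52 -0.12  1.5  -0.    1.76  0.27]
(470, -230, 220) 0 [-0.52 -0.12  1.5  -0.    1.76 -0.52]
(470, -230, 220) 45 [-0.52 -0.12  1.5  -0.    1.76 -1.31]
(470, -230, 220) 90 [-0.52 -0.12  1.5  -0.    1.76 -2.09]
(470, -230, 220) 135 None
(560, 0, 220) -180 None
(560, 0, 220) -135 [-0.06 -0.02  1.4  -0.    1.76  2.3 ]
(560, 0, 220) -90 [-0.06 -0.02  1.4  -0.    1.76  1.51]
(560, 0, 220) -45 [-0.06 -0.02  1.4  -0.    1.76  0.72]
(560, 0, 220) 0 [-0.06 -0.02  1.4  -0.    1.76 -0.06]
(560, 0, 220) 45 [-0.06 -0.02  1.4  -0.    1.76 -0.85]
(560, 0, 220) 90 [-0.06 -0.02  1.4  -0.    1.76 -1.63]
(560, 0, 220) 135 [-0.06 -0.02  1.4  -0.    1.76 -2.42]
(530, 250, 220) -180 None
(530, 250, 220) -135 None
(530, 250, 220) -90 [ 0.38  0.05  1.33 -0.    1.76  1.95]
(530, 250, 220) -45 [ 0.38  0.05  1.33 -0.    1.76  1.17]
(530, 250, 220) 0 [ 0.38  0.05  1.33 -0.    1.76  0.38]
(530, 250, 220) 45 [ 0.38  0.05  1.33 -0.    1.76 -0.4 ]
(530, 250, 220) 90 [ 0.38  0.05  1.33 -0.    1.76 -1.19]
(530, 250, 220) 135 [ 0.38  0.05  1.33 -0.    1.76 -1.97]
```

```bash
python3 - <<'E'
from h import *
Y=-np.pi/2
for n,p in dict(A=(545,-230,190),B=(575,-20,190),C=(550,230,190)).items():
    go(p,Y); c=snap("w"+n,NAMES if n!="A" else NAMES[7:]+NAMES[:2]); P=cloud(c)
    for k,v in c["det"].items():
        for d in v[:2]:
            u,w=[int(round(a)) for a in d["centre"]]; print(n,k,round(d["score"],2),u,w,P[w,u].round(1))
print(status.get_time())
E
```

```text
A relay_tray 0.55 338 242 [ 523.  -243.7    2.6]
A capacitor_tray 0.78 472 247 [ 518.8 -349.7    3.2]
A transformer_tray 0.81 181 230 [ 533.1 -120.7    2.8]
A cream_relay 0.65 49 343 [444.7 -13.1  20.2]
B blue_relay 0.57 37 347 [470.6 208.   18.6]
B cream_relay 0.77 304 376 [444.5  -6.2  21.1]
B large_capacitor 0.95 284 244 [557.2   7.1  21. ]
B loose_transformer 0.89 271 93 [662.1  11.   35.8]
B paste_tin 0.83 34 178 [606.1 183.4  19.6]
B relay_tray 0.61 600 281 [ 520.5 -245.5    3.9]
B transformer_tray 0.8 441 261 [ 546.7 -108.    30. ]
C blue_relay 0.92 337 319 [470.5 217.1  19.9]
C cream_relay 0.56 606 348 [4.441e+02 3.000e-01 1.900e+01]
C large_capacitor 0.62 613 210 [558.   18.4  22. ]
C small_capacitor 0.87 220 124 [618.4 299.6  16.5]
C small_capacitor 0.16 605 348 [444.5   1.6  19.7]
C loose_transformer 0.97 625 62 [655.7  35.5  30.2]
C tape_roll 0.91 151 285 [492.5 368.    2.2]
C paste_tin 0.81 378 142 [606.2 189.6  20.2]
5.525
```

View pics/wA.png

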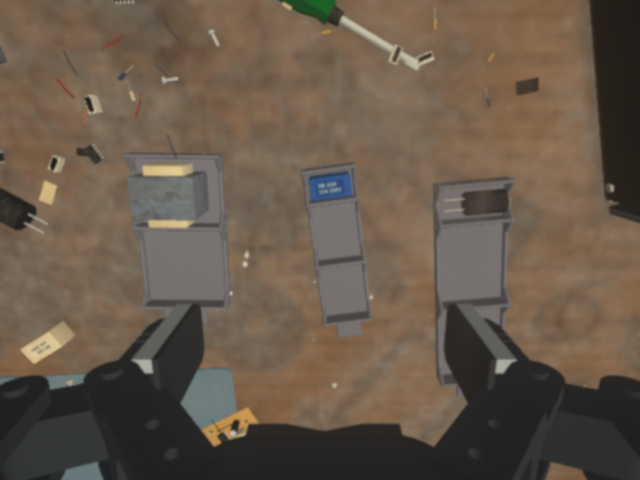

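View pics/wB.png

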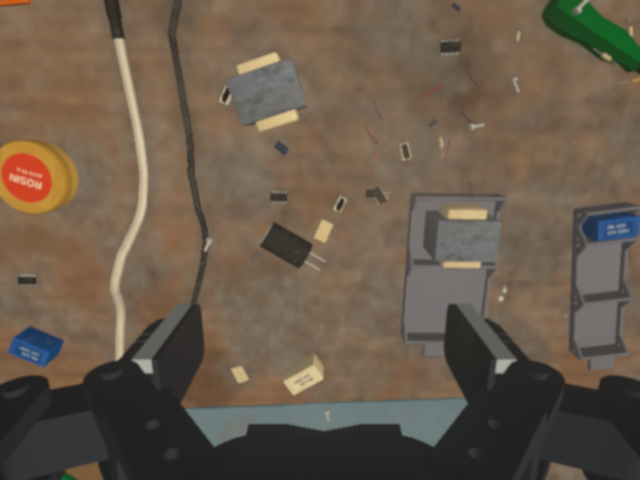

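View pics/wC.png

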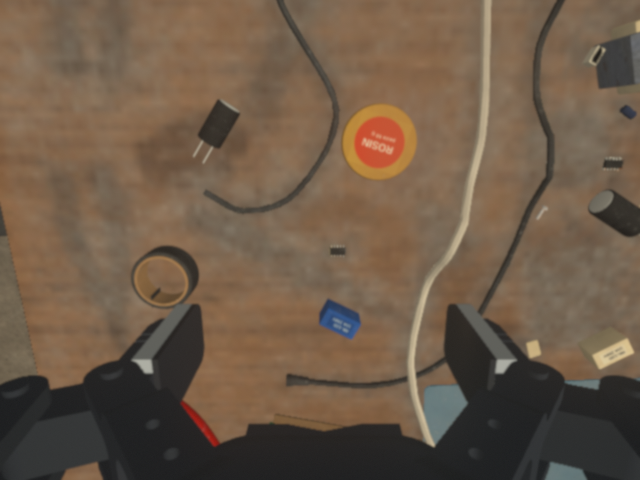

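```bash
cat > m.py <<'E'
from h import *
C={k:pickle.load(open(f"pics/w{k}.pkl","rb")) for k in "ABC"}
def bench(P,x,y,r=80):
    m=(abs(P[...,0]-x)<r)&(abs(P[...,1]-y)<r); z=P[...,2][m]; z=z[abs(z)<8]; return np.median(z), np.std(z)
def blob(c,x,y,r,zlo,zhi):
    P=cloud(c); m=(np.hypot(P[...,0]-x,P[...,1]-y)<r)&(P[...,2]>zlo)&(P[...,2]<zhi)
    n,l,s,_=cv2.connectedComponentsWithStats(m.astype(np.uint8)); k=1+np.argmax(s[1:,4]); q=P[l==k]
    rc=cv2.minAreaRect(q[:,:2].astype(np.float32)); b=cv2.boxPoints(rc)
    return rc,q,b
if __name__=="__main__":
    for n,x,y in [("A",520,-245),("B",500,100),("C",540,250)]: print(n,bench(cloud(C[n]),x,y))
    for k,n,x,y,r,zl,zh in [("blue",'C',470,213,30,16,26),("cream",'A',444,-10,30,16,26),("cream",'B',444,-6,30,16,26),("large",'B',557,10,30,8,30),("small",'C',620,299,30,8,26),("trafo",'B',662,15,45,20,45),
        ("tin",'C',606,188,40,12,30),("tape",'C',490,340,40,10,30),("large",'C',557,10,30,8,30)]:
        rc,q,b=blob(C[n],x,y,r,zl,zh)
        e0=b[1]-b[0];e1=b[2]-b[1];L=e0 if np.hypot(*e0)>np.hypot(*e1) else e1
        print(k,n,"c",np.round(rc[0],1),"size",np.round(rc[1],1),"long axis deg",round(np.degrees(np.arctan2(L[1],L[0]))%180,1),"z",np.percentile(q[:,2],[50,98]).round(1),len(q))
E
python3 m.py
```

```text
A (np.float64(0.33984006413652423), np.float64(1.6387090047267605))
B (np.float64(0.1141720297787856), np.float64(1.219365976378624))
C (np.float64(0.12831245964224536), np.float64(1.1033686202281188))
blue C c [466.7 215.2] size [30.8 17.2] long axis deg 61.5 z [20.2 21.6] 786
cream A c [440.4  -5.4] size [16.  30.8] long axis deg 121.8 z [20.  21.4] 730
cream B c [440.2  -4.7] size [16.6 30.3] long axis deg 120.2 z [20.2 21.7] 703
large B c [552.6   3.5] size [43.2 21.7] long axis deg 58.4 z [20.3 22.9] 1362
small C c [614.1 305.4] size [17.9 42. ] long axis deg 146.5 z [16.5 18.9] 1207
trafo B c [662.9  14.9] size [44.  44.2] long axis deg 107.4 z [35.8 37.5] 4381
tin C c [606.2 189.1] size [52.  52.4] long axis deg 90.7 z [19.5 21.1] 4565
tape C c [502.9 352. ] size [45.9 46.8] long axis deg 117.7 z [18.7 20.5] 1625
large C c [554.    7.8] size [37.5 21.8] long axis deg 58.5 z [19.9 23.2] 1526
```

Bench reads about 0 mm, relay tops 20, cans 21 and 17, and the transformer 36. All of these match the given sizes, and relay positions agree between views. Next come the trays, the cans without their legs, and the fingertip geometry as a function of opening.

```bash
cat > t.py <<'E'
from m import *
def desc(rc,b):
    e0=b[1]-b[0];e1=b[2]-b[1];L=e0 if np.hypot(*e0)>np.hypot(*e1) else e1
    return "c",np.round(rc[0],1),"size",np.round(rc[1],1),"deg",round(np.degrees(np.arctan2(L[1],L[0]))%180,1)
for k,n,x,y,r,zl,zh in [("large",'B',557,10,30,14,30),("large",'C',557,10,30,14,30),("small",'C',620,299,30,12,26)]:
    rc,q,b=blob(C[n],x,y,r,zl,zh); print(k,n,*desc(rc,b), np.median(q[:,2]))
for k,n,x,y in [("relay","A",520,-245),("cap","A",515,-349),("trafo","A",530,-115),("trafo","B",530,-115),("relay","B",520,-245)]:
    P=cloud(C[n]); Z=cv2.medianBlur(P[...,2].astype(np.float32),5)
    m=(Z>1.8)&(Z<60); 
    m&=(abs(P[...,1]-y)<(50 if k!="cap" else 60))&(abs(P[...,0]-x)<130)
    m=cv2.morphologyEx(m.astype(np.uint8),cv2.MORPH_OPEN,np.ones((3,3)))
    nn,l,s,_=cv2.connectedComponentsWithStats(m); j=1+np.argmax(s[1:,4]); q=P[l==j]
    rc=cv2.minAreaRect(q[:,:2].astype(np.float32)); print(k,n,*desc(rc,cv2.boxPoints(rc)),len(q))
    save(f"mask_{k}{n}",(l==j).astype(np.uint8)*255)
E
python3 t.py
python3 - <<'E'
from h import *
a=[cv2.imread(f"pics/mask_{k}.png") for k in ["relayA","capA","trafoA"]]
save("masks",np.maximum(np.maximum(a[0],a[1]),a[2]))
E
```

```text
large B c [554.6   6.9] size [35.3 21.5] deg 58.4 20.603969119352087
large C c [554.1   7.8] size [37.5 21.6] deg 58.6 20.514409431759816
small C c [618.6 302.2] size [17.2 30.7] deg 145.8 16.808318976676333
relay A c [ 529.2 -242.1] size [168.4  42. ] deg 7.7 8566
cap A c [ 481.1 -353.8] size [184.5  62.3] deg 4.9 10822
trafo A c [ 526.4 -118.7] size [ 74.8 135.9] deg 179.2 14314
trafo B c [ 528.5 -125. ] size [138.2  90.6] deg 7.8 12137
relay B c [ 514.8 -249.6] size [140.1  53.6] deg 7.3 9139
```

View pics/masks.png

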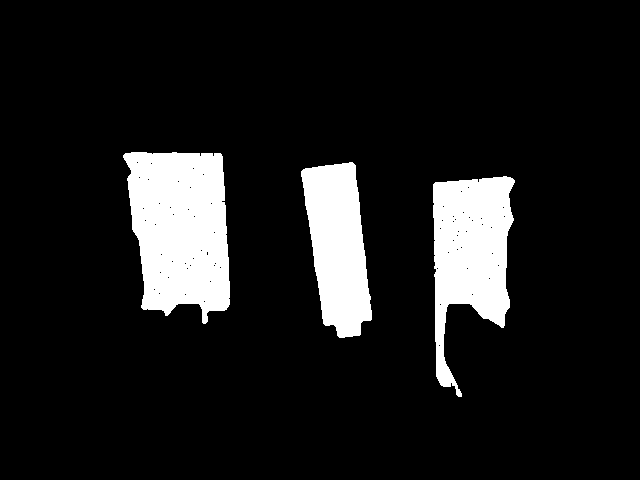

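The masks are good, but the fingers hide the lower half of the capacitor tray. I'll fit a height-map model of each tray to the cloud, using one more view over the capacitor tray and measuring the fingertips there too.

```bash
cat > fit.py <<'E'
from m import *
from scipy.optimize import minimize
def model(kind,X,Y):
    if kind=="relay": L,W=125,40; bays=[(-36.5,46),(12.5,46),(49,21)]; f=lambda x,y:(abs(x-49)<8)&(abs(y)<15); fh=23
    if kind=="cap": L,W=170,56; bays=[(-49,66),(20,66),(69,26)]; f=None
    if kind=="trafo": L,W=121,68; bays=[(-26.5,62),(32.5,50)]; f=None
    z=np.zeros_like(X); ins=(abs(X)<L/2)&(abs(Y)<W/2); z[ins]=3
    z[ins&(abs(Y)>W/2-3)]=7
    return z,ins,L,W,bays
def zmod(kind,X,Y):
    z,ins,L,W,bays=model(kind,X,Y)
    inb=np.zeros_like(ins)
    for c,w in bays: inb|=abs(X-c)<w/2
    z[ins&~inb]=17
    tab=(X<-L/2)&(X>-L/2-14)&(abs(Y)<10); z[tab]=14
    return z
def fit(kind,cs,x,y,yaw,verbose=True):
    pts=[]
    for c in cs:
        P=cloud(c).reshape(-1,3); m=(abs(P[:,0]-x)<115)&(abs(P[:,1]-y)<55)&(P[:,2]<45)&(P[:,2]>-8); pts.append(P[m])
    P=np.vstack(pts); c0={"relay":49,"cap":69,"trafo":32.5}[kind]
    def cost(p):
        c,s=np.cos(p[2]),np.sin(p[2]); dx,dy=P[:,0]-p[0],P[:,1]-p[1]; X=c*dx+s*dy; Y=-s*dx+c*dy
        z=zmod(kind,X,Y); r=P[:,2]-z
        skip=(X>c0-{"relay":10,"cap":13,"trafo":25}[kind])&(X<c0+{"relay":10,"cap":13,"trafo":25}[kind])&(abs(Y)<35)
        tabr=(X<-{"relay":62.5,"cap":85,"trafo":60.5}[kind])&(abs(Y)<22)
        r=np.where(skip|tabr,0,r); return np.mean(np.minimum(np.abs(r),5))
    best=None
    for dx in (-12,-6,0,6,12):
        for dy in (-6,0,6):
            o=minimize(cost,[x+dx,y+dy,yaw],method="Nelder-Mead",options=dict(initial_simplex=np.array([[x+dx,y+dy,yaw],[x+dx+5,y+dy,yaw],[x+dx,y+dy+5,yaw],[x+dx,y+dy,yaw+.05]])))
            if best is None or o.fun<best.fun: best=o
    if verbose: print(kind,np.round(best.x[:2],1),"deg",round(np.degrees(best.x[2]),2),"cost",round(best.fun,3))
    return best.x
E
python3 - <<'E'
from fit import *
from scipy.spatial.transform import Rotation as R
fit("relay",[C["A"]],518,-246,.13); fit("trafo",[C["A"]],535,-113,0.0); fit("trafo",[C["B"]],535,-113,0.0); fit("relay",[C["A"],C["B"]],518,-246,.13)
Y=-np.pi/2
go((470,-330,190),Y); c=snap("wD",["capacitor_tray"])
for o in (0.55,0.25):
    ctrl.grip(o); 
    c2=snap(f"wG{o}"); Pt=cloud(c2)-np.array(status.get_ee_pos()); q=np.array(status.get_tool_rot()); M=R.from_quat(q[[1,2,3,0]]).as_matrix(); Pt=Pt@M
    m=(Pt[...,1]>-30)&(Pt[...,1]<60)&(abs(Pt[...,0])<70)&(abs(Pt[...,2])<25); q=Pt[m]; print(o,status.get_grip_width(),len(q), np.percentile(q[:,1],[90,99,99.8]).round(1), np.percentile(q[:,2],[1,99]).round(1), np.percentile(q[:,0],[1,99]).round(1))
fit("cap",[C["A"],c],515,-345,.06); fit("cap",[c],515,-345,.06); fit("relay",[c],518,-246,.13)
print(status.get_time())
E
```

```text
relay [ 521.4 -243.2] deg 7.47 cost 0.622
trafo [ 531.8 -121.9] deg -0.78 cost 0.686
trafo [ 531.6 -121.5] deg -0.67 cost 0.668
relay [ 521.2 -243.1] deg 7.61 cost 0.754
0.55 0.5481966156951636 9578 [ 8.4 17.  18.7] [-11.2  12.7] [-46.9  48.8]
0.25 0.24984199398502727 9754 [ 8.2 17.6 20.8] [-11.   12.7] [-39.6  41.5]
cap [ 487.7 -350.6] deg 5.03 cost 0.701
cap [ 487.8 -350.6] deg 5.12 cost 0.646
relay [ 521.8 -243.3] deg 7.34 cost 0.629
8.5917
```

View pics/wD.png

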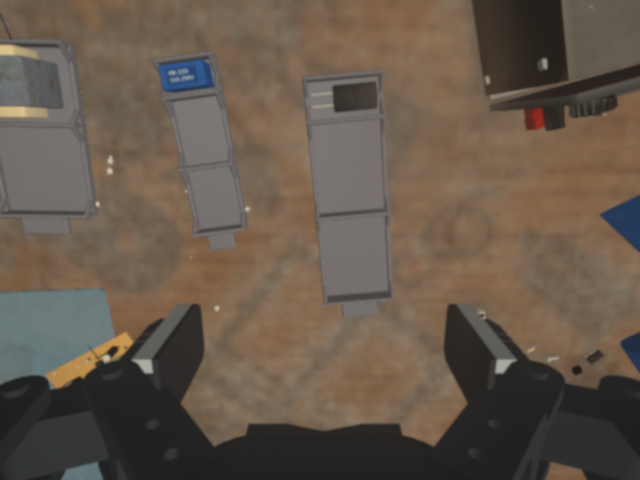

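View pics/wG0.25.png

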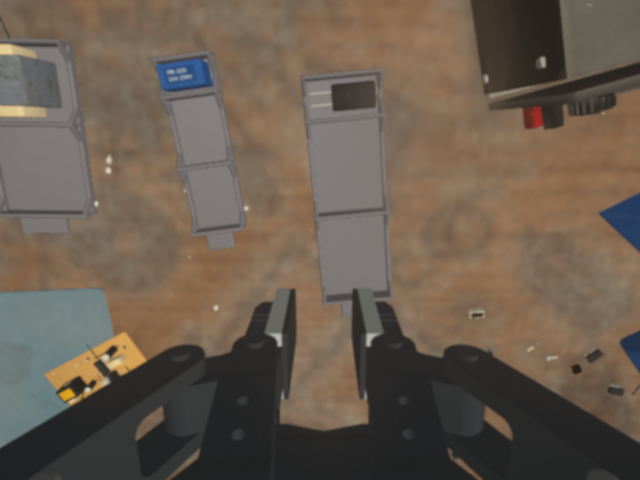

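Tray fits agree across views:

| Tray | x, y (mm) | Yaw |
|---|---|---|
| relay | 521.3, −243.2 | 7.5° |
| capacitor | 487.8, −350.6 | 5.1° |
| transformer | 531.7, −121.7 | −0.7° |

The fingertips stand about 21 mm ahead of the TCP at opening 0.25 and 18.7 mm at 0.55. I'll pick the blue relay first.

```bash
cat > pp.py <<'E'
from h import *
TR=dict(relay=(521.3,-243.2,np.radians(7.5)),cap=(487.8,-350.6,np.radians(5.07)),trafo=(531.7,-121.7,np.radians(-0.7)))
TZ=150
def tip(w): return 22-13*w*w if w<.4 else 22-3.3*(w/.55)
def tw(tr,x,y=0):
    a,b,t=TR[tr]; return np.array([a+np.cos(t)*x-np.sin(t)*y,b+np.sin(t)*x+np.cos(t)*y])
def besty(p,yaw,z=TZ):
    o=[]
    q=np.array(status.get_joint_positions())
    for k in (0,np.pi,-np.pi):
        j=ctrl.inverse_kinematics([p[0],p[1],z],quat(yaw+k))
        if j is not None: o.append((abs(np.array(j)-q).max()+ (abs(j[5])>2.4),yaw+k))
    return min(o)[1]
def pick(xy,jaw,open_,w,tipz,force):
    y=besty(xy,jaw); ctrl.grip(open_)
    go((xy[0],xy[1],TZ),y); z=tipz+tip(w)
    go((xy[0],xy[1],z+35),y,True,250); go((xy[0],xy[1],z),y,True,100)
    ctrl.grip(0.0,force); g=status.get_grip_width()
    go((xy[0],xy[1],TZ),y,True,200); g2=status.get_grip_width()
    print("grip",round(g,3),round(g2,3),"expected",round(w,3),"t",round(status.get_time(),1),"F",np.round(status.get_wrist_force(),1)); return y,g2
def place(xy,jaw,w,tipz,open_):
    y=besty(xy,jaw); go((xy[0],xy[1],TZ),y); z=tipz+tip(w)
    go((xy[0],xy[1],z+20),y,True,250); go((xy[0],xy[1],z),y,True,60)
    print("F",np.round(status.get_wrist_force(),1)); ctrl.grip(open_)
    go((xy[0],xy[1],z+30),y,True,100); go((xy[0],xy[1],TZ),y,True,300)
    print("placed t",round(status.get_time(),1)); return y
R16=16/85
E
python3 - <<'E'
from pp import *
xy=np.array([466.7,215.2]); y,g=pick(xy,np.radians(61.5+90),.45,R16,6.5,40)
if g>.12: place(tw("relay",-36.5),TR["relay"][2]+np.pi/2,R16,3+6.5+.8,.4)
snap("p1")
E
```

```text
grip 0.168 0.171 expected 0.188 t 13.0 F [-0.1 -0.2 -0.4]
F [0.1 0.5 0.3]
placed t 16.9
```

View pics/p1.png

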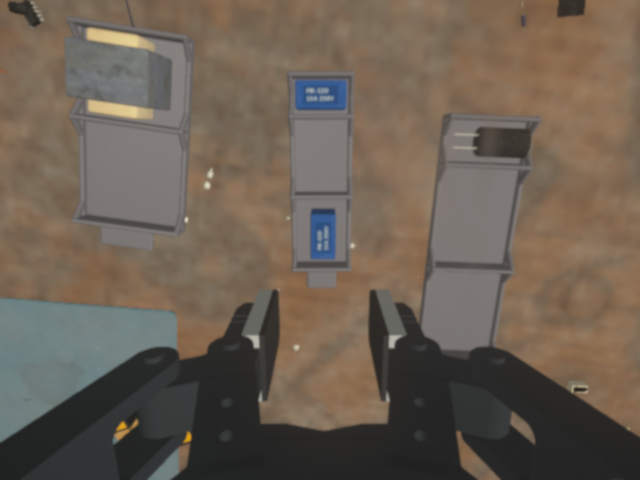

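The blue relay stands upright in the lower relay bay at (322,234), lengthwise and centred. Next come the cream relay and the large capacitor.

```bash
cat >> pp.py <<'E'
def can(c,ax,legdir,w,tipz,bx,off=4,shift=6):
    # ax axis angle; legdir angle of legs (world)
    c=np.array(c); u=np.array([np.cos(legdir),np.sin(legdir)]); g=c-off*u
    y,gw=pick(g,ax+np.pi/2,.45,w,tipz,40)
    if gw<w-.07: print("MISSED"); return False
    t=TR["cap"][2]; jaw=t+np.pi/2; b0=tw("cap",bx); y2=besty(b0,jaw)
    L=legdir+(y2-y); v=np.array([np.cos(L),np.sin(L)])
    print("legs along tray x:",round(float(np.cos(L-t)),3))
    cen=b0-shift*v; place(cen-off*v,y2,w,max(3+tipz+1,9),.45); return True
E
python3 - <<'E'
from pp import *
y,g=pick(np.array([440.3,-5.0]),np.radians(121+90),.45,R16,6.5,40)
if g>.12:
    place(tw("relay",12.5),TR["relay"][2]+np.pi/2,R16,3+6.5+.8,.4); snap("p2")
    can([554.4,7.2],np.radians(58.4),np.radians(238.4),22/85,5.5,-49); snap("p3")
print(status.get_time())
E
```

```text
grip 0.173 0.177 expected 0.188 t 20.6 F [ 0.5 -0.4 -0.5]
F [ 0.9 -1.8  1.6]
placed t 24.3
grip 0.238 0.233 expected 0.259 t 27.6 F [ 0.4 -0.  -1.4]
legs along tray x: -1.0
F [ 0.6 -0.4  1.2]
placed t 31.2
31.3
```

View pics/p3.png

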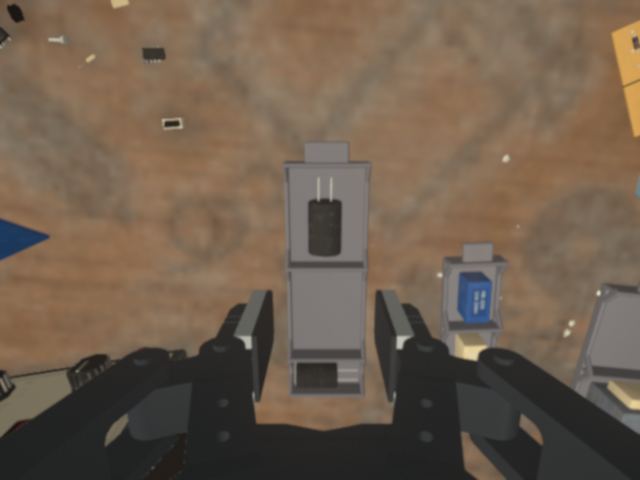

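The view is turned half round. The large can lies lengthwise in its bay at (324,228) with its legs inside, and both relays are in their tray. Next are the small can and the transformer.

```bash
python3 - <<'E'
from pp import *
ok=can([618.6,302.2],np.radians(146.1),np.radians(146.1),18/85,4.5,20); snap("p4")
y,g=pick(np.array([662.9,14.9]),np.radians(107.4),.75,44/85,11,80)
if g>.4: place(tw("trafo",-26.5),TR["trafo"][2]+np.pi/2,44/85,3+11+.8,.68)
go((545,-230,190),-np.pi/2); ctrl.grip(1.0); snap("p5",NAMES)
print(status.get_time())
E
```

```text
grip 0.191 0.191 expected 0.212 t 36.0 F [-0.2  0.6 -1.4]
legs along tray x: 1.0
F [ 0.   0.3 -0.3]
placed t 40.6
grip 0.498 0.5 expected 0.518 t 44.6 F [-0.3  0.1 -1.4]
F [2.3 0.7 1.5]
placed t 47.7
49.1583
```

View pics/p5.png

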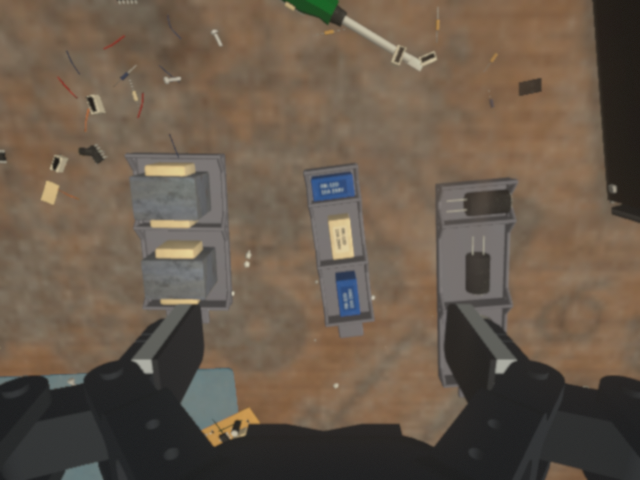

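View pics/p4.png

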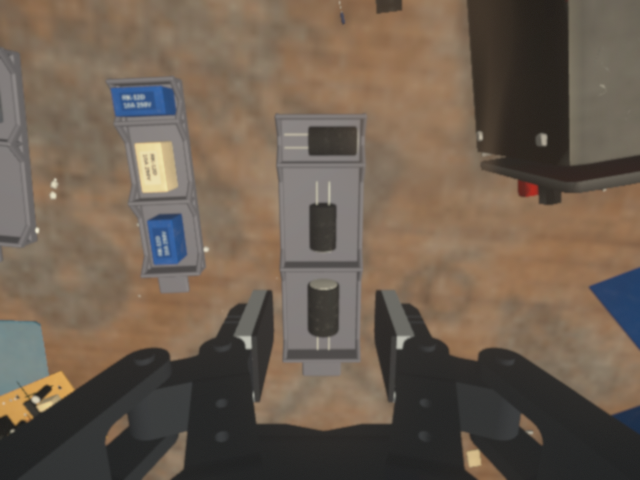

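All five parts are in their bays: transformer (180,272), cream (340,237), blue (347,294), small can (478,272), large can seen in p4 (323,308). I'll measure their positions in the tray frames and check the tape and tin.

```bash
python3 - <<'E'
from t import desc
from pp import *
from m import blob
def rep(k,n,tr,x,zl,zh,r):
    c=pickle.load(open(f"pics/{n}.pkl","rb")); p=tw(tr,x); 
    rc,q,b=blob(c,p[0],p[1],r,zl,zh); t=TR[tr][2]; d=np.array(rc[0])-np.array(TR[tr][:2])
    print(k,"tray xy",np.round([np.cos(t)*d[0]+np.sin(t)*d[1]-x,-np.sin(t)*d[0]+np.cos(t)*d[1]],1),*desc(rc,b)[2:],"top z",np.percentile(q[:,2],[20,50,80]).round(1))
rep("blue","p5","relay",-36.5,20,30,22); rep("cream","p5","relay",12.5,20,30,22)
rep("small","p5","cap",20,18,30,30); rep("small","p4","cap",20,17.8,30,30); rep("large","p4","cap",-49,18,30,30)
rep("trafo","p5","trafo",-26.5,28,50,32)
# move clear, then top view
go((450,-150,300),-np.pi/2); c=camera("top"); save("top_end",c["pixels"][:,:,::-1]); p=cloud(c)
for n in ["paste_tin","tape_roll"]: print(n,search_frame("top",n)[:1])
rc,q,b=blob(c,606,189,45,12,30); print(rc)
print(status.get_wrist_force(),status.get_time())
E
```

```text
large B c [554.6   6.9] size [35.3 21.5] deg 58.4 20.603969119352087
large C c [554.1   7.8] size [37.5 21.6] deg 58.6 20.514409431759816
small C c [618.6 302.2] size [17.2 30.7] deg 145.8 16.808318976676333
relay A c [ 529.2 -242.1] size [168.4  42. ] deg 7.7 8566
cap A c [ 481.1 -353.8] size [184.5  62.3] deg 4.9 10822
trafo A c [ 526.4 -118.7] size [ 74.8 135.9] deg 179.2 14314
trafo B c [ 528.5 -125. ] size [138.2  90.6] deg 7.8 12137
relay B c [ 514.8 -249.6] size [140.1  53.6] deg 7.3 9139
blue tray xy [ 0.1 -1.1] size [30.5 15.9] deg 7.2 top z [22.6 23.2 23.8]
cream tray xy [-1.7 -1.3] size [30.2 16. ] deg 7.3 top z [22.5 23.1 23.8]
small tray xy [-6.7 -0.4] size [32.4 15. ] deg 3.9 top z [19.3 20.5 21.3]
small tray xy [-6.2 -1.2] size [30.5 15.1] deg 3.7 top z [19.1 20.3 21.1]
large tray xy [ 6.  -1.2] size [36.8 20.7] deg 5.2 top z [21.1 23.6 24.9]
trafo tray xy [ 0.6 -1.6] size [44.8 45. ] deg 179.2 top z [33.6 38.8 39.5]
paste_tin [{'centre': [229.8, 215.8], 'score': 0.83}]
tape_roll [{'centre': [157.0, 270.5], 'score': 0.75}]
((607.4472045898438, 188.89657592773438), (52.92099380493164, 50.66872024536133), 5.884611129760742)
[-1.36550468 -0.06582164  0.09603652] 50.0083
```

View pics/top_end.png

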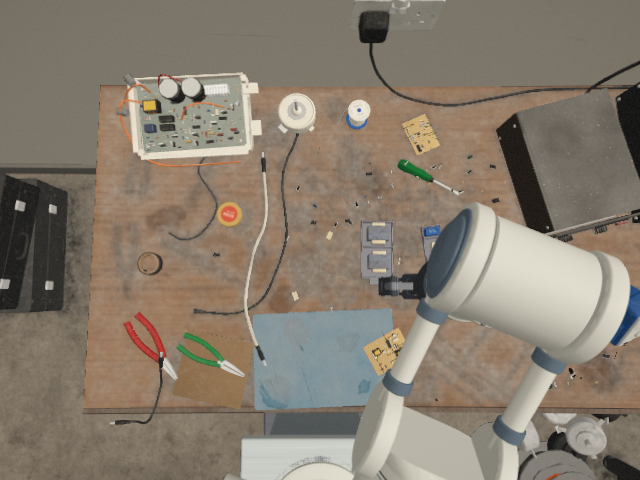

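The tin at (229,215) and the tape at (149,263) haven't moved. Every part is near its bay's middle with its top at the expected height on the floor. The arm is clear, so I'm handing in.

```bash
python3 -c "
from station import *
print(close_job(),status.get_time())"
```

```text
the job is handed in; nothing more can be done
the job is handed in; nothing more can be done
```

All five parts are back in stock and the job is handed in, at about 50 s of the 128 s allowed. `close_job` gives no verdict, so what follows is from my own last checks.

Each part was picked and placed on the first try. The last wrist pictures, measured against the fitted tray positions, showed:

| Part | Bay (tray x, mm) | Offset from bay middle, along / across (mm) | Top height, measured / expected (mm) |
|---|---|---|---|
| Blue relay | −36.5 | 0.1 / −1.1 | 23.2 / 23 |
| Cream relay | +12.5 | −1.7 / −1.3 | 23.1 / 23 |
| Large capacitor | −49 | 6.0 / −1.2 | about 25 / 25 |
| Small capacitor | +20 | about −6.5 / −0.8 | about 21 / 21 |
| Transformer | −26.5 | 0.6 / −1.6 | 39 / 39 |

- **Capacitors:** they sit about 6 mm off the middle along the tray on purpose, so their legs fit in the bay.
- **Alignment:** relays and capacitors lie within about 1.5° of their trays.
- **Tape and tin:** neither has moved visibly. The tin measured within about 1.5 mm of its first position. The tape I checked only by its place in the top picture.
- **Disagreements:** the gripper read 1 to 2 mm narrower than the true part widths on every grasp. Early on, the top camera's network named the blue relay as the small capacitor, and I rejected that from the picture.
- **Not checked:** I took the last picture of the large capacitor before the transformer was placed, because the fingers and the arm hid it afterwards. Nothing went near it after that.

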